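# Top up the spring jar dispenser

### The arm

A 7-joint arm with a two-finger parallel gripper is mounted at the origin on the work surface. World frame = base frame: x ahead of the robot, y to its left, z up, the work surface at z = 0. Lengths are in m, angles in rad, forces in N, time in s.
With the tool pointing down it reaches from about 0.425 to 0.875 m from the base axis. Payload 4.7 kg.
Tool frame: the origin (TCP) lies midway between the tips of the shut fingers; the grasp point (between the pads) lies 19 mm behind it (ctrl.grip_depth is the distance from the TCP to the grasp point, in m); z points along the fingers, y is the direction in which the jaws open and shut (so a half turn about z gives the same grasp; the last joint's range is limited). The gripper opens to 87 mm and grips with 3 to 60 N. Pads are 19 mm wide; open, the fingers measure 117 mm over their backs; the gripper's body (75 mm by 190 mm) begins 51 mm behind the grasp point.
Start: joints at [1.307, 0.321, -0.07, 1.45, 0.023, 1.371, -0.057], TCP at [0.178, -0.625, 0.223] pointing down, gripper open.
Joint ranges: [-2.86, 2.86], [-0.3, 2.09], [-1.38, 1.24], [0.06, 2.45], [-1.56, 4.7], [0.09, 2.05], [-2.69, 2.69]. Speed limits (rad/s): [2.57, 2.57, 3.14, 3.14, 3.14, 3.14, 3.14].

### API

Orientations are given as a rotation vector (axis times angle).
In Python, from bench import ctrl gives the robot as it stands. The module is installed in compiled form; this text tells all that it offers.
- The arm moves only by the shell command python3 -m inch 'ROWS' [FORCE]. ROWS is JSON, a list of rows, each a list of 5 numbers: the opening, from -1 (shut) to 1 (fully open), so that 0 is half open, then the shift along the tool's x, y, z in mm, then the turn about the tool's z in rad. In form: [[fingers, tx, ty, tz, twist], ...]. A call has 1 to 5 rows; each row shifts and turns the pose as measured when the row begins, along the tool's axes as they then stand; what a row does not reach is not made up. A row lasts 1/8 s, in which the tool goes at most 62.5 mm and 10.7 degrees, less where a joint would pass 70% of its speed; a pose out of reach is approached as far as the arm can. A call is refused whole if a number of a shift passes 62.5 or a number of a turn 0.188, either way. A call with a gripper value outside its range is refused whole. The fingers move at their own pace and stop on an object; FORCE is the grip in N (left out, the last holds). Time passes only in rows, so rows that do not move let the fingers close. It gives the time, the measured TCP pose, the force and the opening at its end, in the units of the state.
- ctrl.get_state(): the state, without advancing time (a new reading comes with each control period).
- ctrl.get_image(name): name is "scene" or "top" or "wrist"; returns a dict with "color" (384x512x3 uint8, red, green, blue), "range_z" (384x512 float32, m along the optical axis (not along the pixel's ray), 0 where there is no reading), "K" (3x3 intrinsics, pixels), "distortion" ([k1, k2, p1, p2, k3] as OpenCV has them; the pictures are not rectified), "R" (3x3) and "t" (3): a world point X has camera coordinates R X + t. Camera axes: x right, y down, z forward; pixel columns grow to the right and rows downward; lengths in m; the calibration is good to about 2 mm. A picture is of the moment at which its call begins.
- ctrl.close_job(): hands the job in, once; it reports no verdict.
The state is a dict: "time": time; "joint_positions": joint angles; "qd": joint speeds; "joint_torque": joint torques, N m; "position": TCP position; "tool_rot": TCP orientation; "ft_force": force on the tool from outside, world axes, zero at the start; "torque": the same for the moment, N m; "grip_width": opening from 0.0 (shut) to 1.0 (fully open).
Only numpy, scipy, OpenCV 4.12 (cv2) and the standard library are available. Lean on these libraries where they do the work, as an engineer would, in place of code of your own. Each camera call takes 0.05 s, during which the arm holds its last target. There are 200 camera calls.

### The job

Take the green-lidded ointment jar standing on the counter, set it upright on top of the green-lidded jar already in the spring dispenser, and press it straight down until its lid is level with the dispenser's rim, where it stays by itself. Leave the orange-lidded jar where it stands.

Things in the scene. Friction and masses are not known exactly. Their poses are not given: they have to be found in the camera images.
- jar_green: the jar to load: white round ointment jar, 45 mm tall, 0.1 to 0.2 kg, upright on the counter; white body 54 mm across and 30 mm tall, green lid 56 mm across filling the top 15 mm, by which it is held best (fingertips kept at least 15 mm above its underside so that they clear the dispenser's rim). Origin: centre of its underside, z up through the lid. A second, identical green-lidded jar already sits in the dispenser and is not listed
- mouth (a point): centre of the open top of the jar dispenser, at the height of its rim, 150 mm above the counter; z up. The dispenser is fixed: an upright clear tube, 76 mm inside and 84 mm outside, with a blue collar (92 mm across) at the top, on a grey 130 mm square base plate. One green-lidded jar, 45 mm tall like the other, already stands inside on the spring platform, its lid 6 mm below the rim, so a jar set on it at first stands 39 mm proud of the rim
- platform (a joint): how far the spring platform inside the dispenser has sunk, in m: 0 at the start (top), 0.045 at its bottom stop. With the second jar on top, its lid is level with the rim at 0.039 and 6 mm below it at the stop. The guides are stiff: two jars' weight does not sink it; a push from above of about 3 N at the top to 7 N near the bottom does, and it stays where it is left
- jar_orange: bystander: a jar of the same shape and size with an orange lid, upright on the counter; leave it. Origin: centre of its underside. An amber syrup bottle (44 mm across, 85 mm tall) stands in the same row (the three stand at least 100 mm apart, in any order, in a row along y), and a white carton with a blue band (60 x 120 x 35 mm) lies behind them, further from the robot
There are look-alikes about, which are no part of the job. What is shaped like the jar_green but pink or purple is not meant.

How it is judged:
At the end, for the whole second after the job is handed in: the green-lidded jar from the counter stands upright (within 10 degrees) and at rest inside the dispenser's tube (within 14 mm of its axis), on top of the jar already there, its lid level with the rim: no more than 7 mm above it or 10 mm below it, the platform sunk by more than 29 mm (z of jar_green in the frame of mouth between -0.055 and -0.038 m and horizontal distance between jar_green and mouth below 0.014 m and angle between jar_green's own z axis and vertical below 0.175 rad and value of joint platform above 0.029 m and linear speed of jar_green below 0.02 m/s); the robot touches nothing.
It fails at once if the orange-lidded jar is shifted by more than 20 mm (distance of jar_orange from where it was at the start of the episode above 0.02 m).
It also fails if it takes over 38 s, if anything falls off the work surface, if the arm or the gripper's body presses on something with over 40 N, if the wrist force passes 120 N, or if a joint passes its speed limit or range.

## Working session

There is one attempt and no reset: what is moved stays moved. The work goes in short steps, Python scripts to look and compute and a shell command to move; the robot and the scene stay as the last step left them, time stands still between calls to the robot, and variables do not carry over. Pictures are saved under pics/ and viewed, about 8 in all and at most 12, crops included, and the job is handed in when it is done.

```bash
mkdir -p pics; cat > h.py <<'E'
import numpy as np,cv2
from scipy.spatial.transform import Rotation as Ro
from bench import ctrl
def world(im):
    h,w=im["range_z"].shape
    u,v=np.meshgrid(np.arange(w),np.arange(h))
    p=np.stack([u,v],-1).reshape(-1,1,2).astype(np.float64)
    n=cv2.undistortPoints(p,im["K"],np.array(im["distortion"])).reshape(h,w,2)
    z=im["range_z"]
    c=np.dstack([n[...,0]*z,n[...,1]*z,z])
    return (c-np.array(im["t"]))@np.array(im["R"])
def save(im,n): cv2.imwrite(n,im["color"][...,::-1])
def hsv(im): return cv2.cvtColor(im["color"],cv2.COLOR_RGB2HSV)
def blobs(im,lo,hi,s=90,v=50,zmin=.02,minpix=40):
    H=hsv(im);W=world(im)
    m=((H[...,0]>=lo)&(H[...,0]<=hi)&(H[...,1]>s)&(H[...,2]>v)&(im["range_z"]>0)).astype(np.uint8)
    n,l,st,ce=cv2.connectedComponentsWithStats(m)
    for i in range(1,n):
        if st[i,4]<minpix: continue
        P=W[l==i]; zt=np.percentile(P[:,2],90); T=P[abs(P[:,2]-zt)<.005]
        if zt<zmin: continue
        print("pix",ce[i].round(),st[i,4],"ztop",zt.round(4),"ctr",((T.min(0)+T.max(0))/2).round(4),"circ",cv2.minEnclosingCircle(T[:,:2].astype(np.float32)),"mean",T.mean(0).round(4))
E
python3 - <<'E'
from h import *
s=ctrl.get_state();print({k:np.round(v,3) for k,v in s.items()}, ctrl.grip_depth)
print(Ro.from_rotvec(s["tool_rot"]).as_matrix().round(3))
ims=[ctrl.get_image(n) for n in("scene","top")]
cv2.imwrite("pics/a.png",cv2.resize(np.hstack([i["color"] for i in ims])[...,::-1],(800,300)))
for n,i in zip(("scene","top"),ims):
    print(n,"green");blobs(i,40,85);print("orange");blobs(i,5,18);print("blue");blobs(i,95,125)
E
```

```text
{'time': np.float64(0.0), 'joint_positions': array([ 1.307,  0.322, -0.07 ,  1.452,  0.023,  1.371, -0.057]), 'qd': array([ 0.001, -0.001, -0.001, -0.001,  0.   , -0.001, -0.001]), 'joint_torque': array([-0.0000e+00, -4.9129e+01, -4.0400e-01, -3.1252e+01, -6.4000e-02,
        4.4000e-02,  0.0000e+00]), 'position': array([ 0.178, -0.625,  0.221]), 'tool_rot': array([-3.109e+00, -4.350e-01,  1.000e-03]), 'ft_force': array([ 0.495,  1.043, -0.367]), 'torque': array([0.029, 0.018, 0.03 ]), 'grip_width': np.float64(0.999)} 0.0187
[[ 0.962  0.274 -0.001]
 [ 0.274 -0.962  0.002]
 [-0.    -0.002 -1.   ]]
scene green
pix [176. 177.] 173 ztop 0.0466 ctr [ 0.5555 -0.3194  0.045 ] circ ((0.555088460445404, -0.32033422589302063), 0.026735728606581688) mean [ 0.5559 -0.3185  0.0445]
pix [380. 225.] 315 ztop 0.1458 ctr [0.5432 0.2697 0.1448] circ ((0.5429582595825195, 0.27034398913383484), 0.026917818933725357) mean [0.5441 0.2698 0.1441]
orange
pix [59. 81.] 12654 ztop 0.1694 ctr [ 0.1443 -1.2255  0.1694] circ ((0.144278883934021, -1.2238051891326904), 0.2655782997608185) mean [ 0.1344 -1.226   0.
[... 2722 characters left out ...]
2124), 0.017750175669789314) mean [ 0.5409 -0.1573  0.0635]
blue
pix [295. 148.] 189 ztop 0.0394 ctr [ 0.706  -0.1344  0.0383] circ ((0.7066574096679688, -0.13321739435195923), 0.03154635429382324) mean [ 0.7055 -0.1342  0.0372]
pix [150. 191.] 105 ztop 0.1535 ctr [0.5404 0.2679 0.1526] circ ((0.5410748720169067, 0.26954537630081177), 0.04558613523840904) mean [0.5261 0.2558 0.1513]
pix [168. 196.] 41 ztop 0.0238 ctr [0.5451 0.2348 0.0224] circ ((0.5451233386993408, 0.24110198020935059), 0.033356212079524994) mean [0.5443 0.2321 0.0219]
pix [ 35. 305.] 2258 ztop 0.0416 ctr [0.2215 0.5806 0.0416] circ ((0.22144588828086853, 0.5805934071540833), 0.12230978906154633) mean [0.2214 0.5743 0.0416]
```

View pics/a.png

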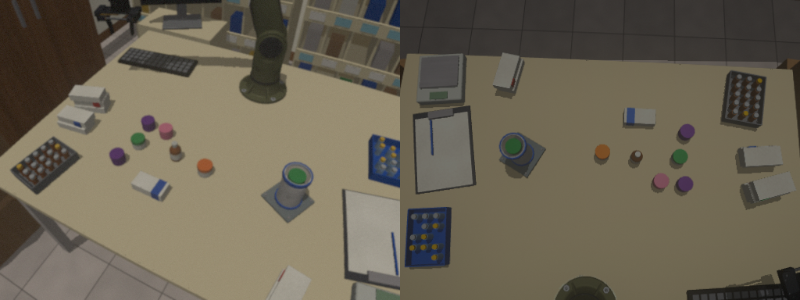

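The left part of the picture is the scene view and the right part the top view. The target green lid is at about (680,157) in the combined picture, with purple lids 25 px above and below it and a pink lid diagonally below left. The orange jar is at (602,153) and the dispenser at (515,147). Jaws opening along y will clear the look-alikes.

```bash
python3 -m inch '[[1,57,-24,0,0.139],[1,57,-24,0,0.138],[1,45,-36,0,0],[1,45,-36,0,0],[1,45,-36,0,0]]'; python3 - <<'E'
from h import *
i=ctrl.get_image("top")
print("purple/pink");blobs(i,126,178,s=60,v=40)
s=ctrl.get_state();print(s["position"],Ro.from_rotvec(s["tool_rot"]).as_matrix().round(3))
E
```

```text
time: 0.72
position: [0.4152, -0.4474, 0.2177]
tool_rot: [-3.138, 0.035, 0.009]
ft_force: [0.7, 0.0, 0.1]
grip_width: 0.997
purple/pink
pix [367. 167.] 253 ztop 0.0483 ctr [ 0.6515 -0.3475  0.0473] circ ((0.6513546705245972, -0.34780198335647583), 0.0272888895124197) mean [ 0.6514 -0.3473  0.0464]
pix [334. 231.] 287 ztop 0.0488 ctr [ 0.4604 -0.2507  0.0478] circ ((0.4607795774936676, -0.2506006062030792), 0.02706913650035858) mean [ 0.4603 -0.2512  0.0466]
pix [365. 235.] 283 ztop 0.0492 ctr [ 0.4529 -0.339   0.0484] circ ((0.45335954427719116, -0.33834168314933777), 0.02695293165743351) mean [ 0.4535 -0.3377  0.0469]
[ 0.42424044 -0.43890752  0.21773713] [[ 1.    -0.01   0.   ]
 [-0.01  -1.     0.009]
 [ 0.    -0.009 -1.   ]]
```

```bash
python3 -m inch '[[1,40,-38,0,0],[1,40,-38,0,0],[1,40,-36,20,0],[1,8,-5,20,-0.01],[1,0,0,0,0]]'; python3 - <<'E'
from h import *
i=ctrl.get_image("wrist");save(i,"pics/b.png")
blobs(i,40,85)
s=ctrl.get_state();print(s["position"],Ro.from_rotvec(s["tool_rot"]).as_matrix().round(3))
E
```

```text
time: 1.4
position: [0.5516, -0.3225, 0.1752]
tool_rot: [-3.131, -0.006, 0.004]
ft_force: [-0.7, 0.2, -0.2]
grip_width: 1.002
pix [258. 181.] 2267 ztop 0.044 ctr [ 0.5544 -0.3226  0.0431] circ ((0.5542033314704895, -0.32301726937294006), 0.027190709486603737) mean [ 0.5548 -0.3231  0.0431]
[ 0.55198777 -0.32280618  0.17639311] [[ 1.     0.003 -0.001]
 [ 0.003 -1.     0.01 ]
 [-0.001 -0.01  -1.   ]]
```

View pics/b.png

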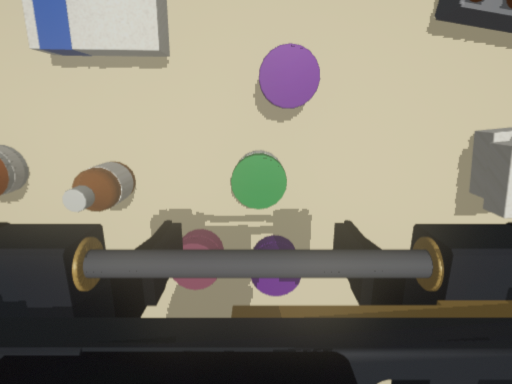

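The wrist view shows the green lid centred between the open fingers at (258,181). Its neighbours are clear of the jaw line. I'm descending now.

```bash
python3 -m inch '[[1,2,0,50,0],[1,0,0,50,0],[1,0,0,38,0],[1,0,0,10,0],[1,0,0,0,0]]'; python3 -c "
from h import *
s=ctrl.get_state();print(s['position'],s['ft_force'])"
```

```text
time: 2.08
position: [0.5513, -0.3348, 0.0316]
tool_rot: [3.141, -0.019, 0.008]
ft_force: [0.4, 0.5, 0.7]
grip_width: 1.002
[ 0.55126644 -0.3348086   0.03158124] [0.44022214 0.54691347 0.70657497]
```

```bash
python3 -m inch '[[1,2,-13,0,0],[1,0,0,0,0]]'; python3 -c "
from h import *
s=ctrl.get_state();print(s['position'],s['ft_force']);print(Ro.from_rotvec(s['tool_rot']).as_matrix().round(3))
i=ctrl.get_image('wrist');save(i,'pics/c.png');blobs(i,40,85);blobs(ctrl.get_image('top'),40,85)"
```

```text
time: 2.33
position: [0.5555, -0.3225, 0.0355]
tool_rot: [3.138, -0.02, 0.016]
ft_force: [0.5, 0.3, 0.8]
grip_width: 0.999
[ 0.55552797 -0.32248233  0.0355074 ] [0.47428726 0.25193274 0.77396558]
[[ 1.    -0.013  0.01 ]
 [-0.013 -1.    -0.003]
 [ 0.01   0.003 -1.   ]]
pix [257. 228.] 4065 ztop 0.0438 ctr [ 0.5669 -0.3229  0.0421] circ ((0.55485999584198, -0.3228548467159271), 0.027396567165851593) mean [ 0.5656 -0.3234  0.043 ]
pix [257. 283.] 696 ztop 0.0438 ctr [ 0.5316 -0.3229  0.0432] circ ((0.5354284048080444, -0.3229019045829773), 0.01918245106935501) mean [ 0.5322 -0.3229  0.0431]
pix [145. 187.] 315 ztop 0.148 ctr [0.5427 0.2706 0.1472] circ ((0.5420973896980286, 0.2705492079257965), 0.02743889018893242) mean [0.5421 0.2699 0.1459]
```

View pics/c.png

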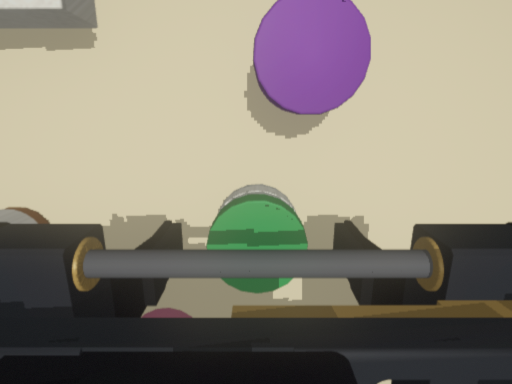

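The lid is centred between the fingers at (257,245). I'll go down a bit more and check before gripping.

```bash
python3 -m inch '[[1,0,0,14,0],[1,0,0,0,0]]'; python3 -m inch '[[1,0,0,0,0]]'
```

```text
time: 2.68
position: [0.5551, -0.3248, 0.0209]
tool_rot: [3.136, -0.023, 0.016]
ft_force: [-0.1, 0.5, -0.2]
grip_width: 1.002
time: 2.8
position: [0.5551, -0.3248, 0.0207]
tool_rot: [3.136, -0.023, 0.016]
ft_force: [-0.1, 0.2, -0.3]
grip_width: 0.999
```

```bash
python3 -m inch '[[-1,0,-2,0,0],[-1,0,0,0,0],[-1,0,0,0,0],[-1,0,0,0,0],[-1,0,0,0,0]]' 25; python3 -m inch '[[-1,0,0,-20,0],[-1,0,0,-50,0],[-1,0,0,-60,0],[-1,0,0,-60,0],[-1,0,0,0,0]]'; python3 - <<'E'
from h import *
s=ctrl.get_state();print(s['position'],s['grip_width']);print(Ro.from_rotvec(s['tool_rot']).as_matrix().round(3))
E
```

```text
time: 3.42
position: [0.5552, -0.3226, 0.0207]
tool_rot: [3.136, -0.023, 0.016]
ft_force: [-0.2, 0.1, -0.2]
grip_width: 0.637
time: 4.05
position: [0.5528, -0.3213, 0.2207]
tool_rot: [3.136, -0.022, 0.017]
ft_force: [-0.2, 0.5, -1.6]
grip_width: 0.636
[ 0.55284847 -0.3213116   0.22073354] 0.6363821517889224
[[ 1.    -0.014  0.011]
 [-0.014 -1.    -0.005]
 [ 0.011  0.005 -1.   ]]
```

```bash
python3 -m inch '[[-1,-1,-30,-10,0],[-1,-2,-55,-10,0],[-1,-2,-55,0,0],[-1,-2,-55,0,0],[-1,-2,-55,0,0]]';python3 -m inch '[[-1,-2,-55,0,0],[-1,-2,-55,0,0],[-1,-2,-55,0,0],[-1,-2,-55,0,0],[-1,0,0,0,0]]'; python3 - <<'E'
from h import *
s=ctrl.get_state();print(s['position'],s['grip_width']);print(Ro.from_rotvec(s['tool_rot']).as_matrix().round(3))
E
```

```text
time: 4.68
position: [0.5446, -0.0703, 0.239]
tool_rot: [3.133, -0.041, 0.013]
ft_force: [0.7, -0.1, -1.9]
grip_width: 0.635
time: 5.3
position: [0.5365, 0.1628, 0.2359]
tool_rot: [3.134, -0.026, 0.008]
ft_force: [0.4, -0.2, -1.0]
grip_width: 0.633
[0.53651338 0.16277241 0.23591067] 0.6326678142439811
[[ 1.    -0.016  0.005]
 [-0.016 -1.    -0.007]
 [ 0.005  0.007 -1.   ]]
```

```bash
python3 -m inch '[[-1,2,-50,0,0],[-1,2,-45,0,0],[-1,0,-12,0,0],[-1,0,0,0,0]]'; python3 - <<'E'
from h import *
s=ctrl.get_state();print(s['position'],s['grip_width']);print(Ro.from_rotvec(s['tool_rot']).as_matrix().round(3))
a=ctrl.get_image("scene");b=ctrl.get_image("wrist");t=ctrl.get_image("top")
for i in(a,b,t): print();blobs(i,40,85);blobs(i,95,125,zmin=.14)
c=cv2.resize(a["color"][150:300,300:460],(480,450));d=cv2.resize(b["color"],(320,240));e=cv2.resize(t["color"][130:250,90:210],(320,210))
cv2.imwrite("pics/d.png",np.hstack([c,np.vstack([d,e])])[...,::-1])
E
```

```text
time: 5.8
position: [0.5422, 0.2672, 0.2329]
tool_rot: [3.128, -0.032, 0.003]
ft_force: [-0.2, -0.0, -1.8]
grip_width: 0.64
[0.54215831 0.26717464 0.23289551] 0.6400402901412657
[[ 1.    -0.021  0.002]
 [-0.021 -1.    -0.013]
 [ 0.002  0.013 -1.   ]]

pix [392. 194.] 408 ztop 0.2586 ctr [0.543  0.2684 0.2572] circ ((0.5418068170547485, 0.2676076591014862), 0.027791669592261314) mean [0.5445 0.2673 0.2572]
pix [380. 225.] 302 ztop 0.1456 ctr [0.5447 0.2697 0.1438] circ ((0.544670045375824, 0.2695246934890747), 0.026212599128484726) mean [0.5457 0.2699 0.1441]
pix [487.   5.] 147 ztop 0.2509 ctr [-0.6814  0.3898  0.2492] circ ((-0.681401252746582, 0.3972809910774231), 0.047506604343652725) mean [-0.6756  0.3976  0.2495]
pix [507.  20.] 255 ztop 0.25 ctr [-0.6767  0.4935  0.2504] circ ((-0.6766600012779236, 0.4947507679462433), 0.03004581108689308) mean [-0.6623  0.4919  0.2493]
pix [378. 233.] 148 ztop 0.1506 ctr [0.5592 0.2697 0.1489] circ ((0.5436270833015442, 0.2700854539871216), 0.045528244227170944) mean [0.5699 0.2725 0.149 ]

pix [250. 181.] 1383 ztop 0.143 ctr [0.5529 0.2689 0.
[... 189 characters left out ...]
, 0.26589980721473694), 0.026553016155958176) mean [0.5566 0.2654 0.255 ]
pix [257. 289.] 2046 ztop 0.2561 ctr [0.5237 0.2662 0.2552] circ ((0.5301777720451355, 0.26620250940322876), 0.02448374405503273) mean [0.5248 0.2661 0.2554]
pix [251. 166.] 1330 ztop 0.1483 ctr [0.5515 0.2689 0.1466] circ ((0.5420376658439636, 0.26872485876083374), 0.04613148048520088) mean [0.5632 0.2694 0.1476]

pix [135. 170.] 47 ztop 0.2618 ctr [0.5565 0.2642 0.2603] circ ((0.5568633675575256, 0.2635493278503418), 0.01117960549890995) mean [0.5571 0.2637 0.2595]
pix [149. 190.] 89 ztop 0.1481 ctr [0.5322 0.2586 0.1467] circ ((0.5336347222328186, 0.2556420862674713), 0.01766819693148136) mean [0.5322 0.2567 0.1459]
```

View pics/d.png

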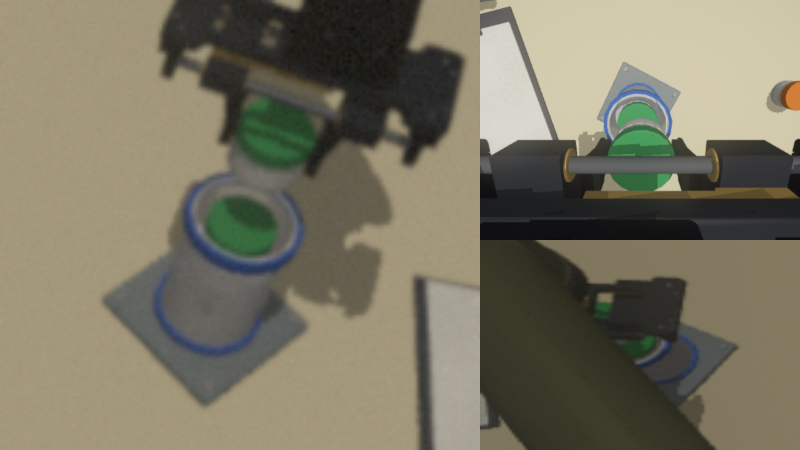

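The held jar is upright above the tube and about 3 mm short in y. I'm descending in small steps.

```bash
python3 -m inch '[[-1,0,-4,20,0],[-1,0,0,20,0],[-1,0,0,15,0],[-1,0,0,0,0]]'
```

```text
time: 6.45
position: [0.5438, 0.2636, 0.1733]
tool_rot: [3.124, -0.048, 0.003]
ft_force: [0.7, 1.2, -1.4]
grip_width: 0.635
```

```bash
python3 -m inch '[[-1,-1,-6,0,0],[-1,0,0,3,0],[-1,0,0,0,0]]';python3 -m inch '[[-1,0,0,3,0],[-1,0,0,0,0]]'
```

```text
time: 6.82
position: [0.5436, 0.2705, 0.1712]
tool_rot: [3.125, -0.048, 0.006]
ft_force: [-0.3, 0.6, -1.6]
grip_width: 0.633
time: 7.08
position: [0.5439, 0.2708, 0.1686]
tool_rot: [3.125, -0.048, 0.007]
ft_force: [-0.6, 0.1, -2.4]
grip_width: 0.636
```

```bash
python3 -m inch '[[-1,0,0,3,0],[-1,0,0,0,0]]';python3 -m inch '[[-1,0,0,2,0],[-1,0,0,0,0]]'
```

```text
time: 7.32
position: [0.544, 0.2706, 0.1655]
tool_rot: [3.125, -0.048, 0.008]
ft_force: [-0.0, 0.8, -1.5]
grip_width: 0.635
time: 7.58
position: [0.5443, 0.2709, 0.1641]
tool_rot: [3.126, -0.048, 0.009]
ft_force: [0.4, 0.2, -1.1]
grip_width: 0.632
```

```bash
python3 -m inch '[[-1,0,0,2,0],[-1,0,0,0,0]]';python3 -m inch '[[-1,-1,0,2,0],[-1,0,0,0,0]]'
```

```text
time: 7.82
position: [0.5445, 0.271, 0.1626]
tool_rot: [3.126, -0.048, 0.011]
ft_force: [-0.2, -0.4, -1.2]
grip_width: 0.632
time: 8.07
position: [0.5444, 0.2711, 0.161]
tool_rot: [3.127, -0.048, 0.014]
ft_force: [-0.7, 0.2, -1.3]
grip_width: 0.635
```

```bash
python3 - <<'E'
from h import *
a=ctrl.get_image("scene");b=ctrl.get_image("wrist")
for i in(a,b): print();blobs(i,40,85);blobs(i,95,125,zmin=.14)
c=cv2.resize(a["color"][150:270,320:440],(480,480),interpolation=3);d=cv2.resize(b["color"],(320,240))
cv2.imwrite("pics/e.png",np.hstack([c,np.vstack([d,d])])[...,::-1])
E
```

```text
pix [385. 216.] 337 ztop 0.187 ctr [0.5477 0.2721 0.1856] circ ((0.5452075600624084, 0.27215540409088135), 0.02712632529437542) mean [0.548  0.2715 0.1854]
pix [480.  12.] 522 ztop 0.2489 ctr [-0.6825  0.3875  0.2488] circ ((-0.6833901405334473, 0.3863116502761841), 0.05552060902118683) mean [-0.6718  0.3924  0.2485]
pix [507.  20.] 258 ztop 0.2497 ctr [-0.6827  0.4941  0.2499] circ ((-0.6826682686805725, 0.4905282258987427), 0.03315083682537079) mean [-0.6655  0.4921  0.2497]
pix [377. 234.] 134 ztop 0.1506 ctr [0.5672 0.2697 0.1493] circ ((0.5516139268875122, 0.2696765661239624), 0.04400239139795303) mean [0.5748 0.272  0.149 ]

pix [269. 192.] 275 ztop 0.1378 ctr [0.56   0.2636 0.1358] circ ((0.5576100945472717, 0.2635541558265686), 0.021898671984672546) mean [0.5641 0.2585 0.1362]
pix [258. 229.] 3930 ztop 0.184 ctr [0.5594 0.2702 0.1822] circ ((0.5493625998497009, 0.2702183723449707), 0.026700623333454132) mean [0.5585 0.27   0.1832]
pix [258. 289.] 2088 ztop 0.184 ctr [0.5255 0.2708 0.1834] circ ((0.531187891960144, 0.270759254693985), 0.02497905120253563) mean [0.5265 0.2709 0.1833]
pix [259. 178.] 2151 ztop 0.1483 ctr [0.5633 0.2683 0.1465] circ ((0.5473496317863464, 0.26824262738227844), 0.045356158167123795) mean [0.5722 0.2677 0.1475]
```

View pics/e.png

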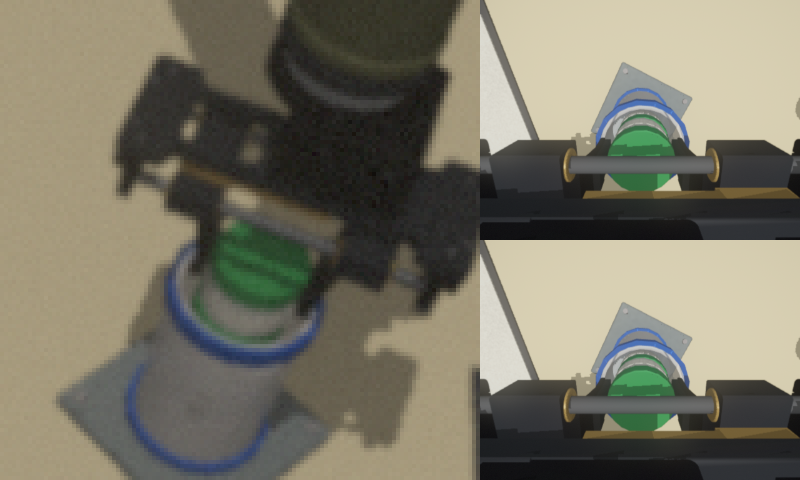

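The jar is inside the collar, and its lid top is at about z 0.184. The lower lid seems to have sunk a few mm already. I'll go down 3 mm more, then release.

```bash
python3 -m inch '[[-1,-1,1,3,0],[-1,0,0,0,0]]'; python3 -c "
from h import *
blobs(ctrl.get_image('wrist'),40,85)"; python3 -m inch '[[0.6,0,0,0,0],[0.6,0,0,0,0],[0.6,0,0,0,0],[0.6,0,0,0,0]]'; python3 -c "
from h import *
blobs(ctrl.get_image('wrist'),40,85);blobs(ctrl.get_image('scene'),40,85)"
```

```text
time: 8.43
position: [0.5439, 0.2708, 0.1584]
tool_rot: [3.128, -0.048, 0.016]
ft_force: [-0.1, -0.3, -1.3]
grip_width: 0.636
pix [265. 191.] 346 ztop 0.1355 ctr [0.5598 0.2661 0.1336] circ ((0.5552231073379517, 0.26612046360969543), 0.02410295605659485) mean [0.5645 0.2617 0.134 ]
pix [258. 229.] 3946 ztop 0.1814 ctr [0.5587 0.2699 0.1797] circ ((0.5486558675765991, 0.2698838412761688), 0.026787716895341873) mean [0.558  0.2696 0.1806]
pix [258. 289.] 2102 ztop 0.1814 ctr [0.5249 0.2704 0.1804] circ ((0.5314247012138367, 0.2704116106033325), 0.024912182241678238) mean [0.526  0.2705 0.1807]
time: 8.98
position: [0.5425, 0.27, 0.1572]
tool_rot: [3.126, -0.048, 0.011]
ft_force: [0.5, -0.5, 0.2]
grip_width: 0.796
pix [264. 190.] 345 ztop 0.1355 ctr [0.5594 0.266  0.134 ] circ ((0.5553848743438721, 0.2659720182418823), 0.023859452456235886) mean [0.5644 0.262  0.1341]
pix [257. 228.] 4166 ztop 0.1812 ctr [0.5581 0.2696 0.1796] circ ((0.5483881235122681, 0.26959386467933655), 0.02646840736269951) mean [0.5576 0.2692 0.1804]
pix [257. 289.] 2026 ztop 0.1812 ctr [0.5244 0.2701 0.1804] circ ((0.5310522317886353, 0.27007436752319336), 0.024654598906636238) mean [0.5255 0.2704 0.1805]
pix [384. 217.] 336 ztop 0.184 ctr [0.5469 0.2708 0.1827] circ ((0.5436021089553833, 0.27047955989837646), 0.026700692251324654) mean [0.5473 0.271  0.1825]
```

Contact is confirmed: the lower lid sank along with the jar, and the jar stayed put on release. I'll rise, shut the fingers and check the centring.

```bash
python3 -m inch '[[0.6,0,0,-15,0],[0.6,0,0,-20,0],[0.6,0,0,-20,0],[-1,0,0,0,0],[-1,0,0,0,0]]';python3 -m inch '[[-1,0,0,0,0],[-1,0,0,0,0],[-1,0,0,0,0],[-1,0,0,0,0]]'; python3 - <<'E'
from h import *
s=ctrl.get_state();print(s['position'],s['grip_width']);print(Ro.from_rotvec(s['tool_rot']).as_matrix().round(3))
a=ctrl.get_image("scene");b=ctrl.get_image("wrist")
for i in(a,b): print();blobs(i,40,85);blobs(i,95,125,zmin=.14)
c=cv2.resize(a["color"][150:270,320:440],(480,480),interpolation=3);d=cv2.resize(b["color"],(320,240))
cv2.imwrite("pics/f.png",np.hstack([c,np.vstack([d,d])])[...,::-1])
E
```

```text
time: 9.7
position: [0.5425, 0.2714, 0.2168]
tool_rot: [3.127, -0.047, 0.014]
ft_force: [-0.0, -0.5, -0.3]
grip_width: 0.653
time: 10.2
position: [0.5416, 0.2707, 0.2148]
tool_rot: [3.126, -0.047, 0.009]
ft_force: [-0.3, 0.7, -0.1]
grip_width: 0.201
[0.54164242 0.27072203 0.21477096] 0.20063817336829842
[[ 1.    -0.03   0.005]
 [-0.03  -0.999 -0.015]
 [ 0.006  0.015 -1.   ]]

pix [384. 217.] 347 ztop 0.1842 ctr [0.5443 0.2709 0.1828] circ ((0.5448169708251953, 0.2703237533569336), 0.026971127837896347) mean [0.5463 0.2713 0.1826]
pix [483.   8.] 343 ztop 0.2492 ctr [-0.6818  0.3883  0.2493] circ ((-0.6825098991394043, 0.38569286465644836), 0.05172762647271156) mean [-0.6722  0.3931  0.2484]
pix [507.  21.] 255 ztop 0.2501 ctr [-0.6763  0.4943  0.2497] circ ((-0.6762845516204834, 0.49031251668930054), 0.034085873514413834) mean [-0.6663  0.4924  0.2497]
pix [378. 234.] 140 ztop 0.1509 ctr [0.5598 0.2697 0.1494] circ ((0.5436798334121704, 0.27006107568740845), 0.045499537140131) mean [0.5714 0.2733 0.1491]

pix [257. 208.] 3997 ztop 0.1813 ctr [0.5447 0.2695 0.1794] circ ((0.5430081486701965, 0.2695046365261078), 0.027397911995649338) mean [0.5483 0.2695 0.1805]
pix [257. 168.] 1499 ztop 0.1484 ctr [0.5562 0.2686 0.1466] circ ((0.541854977607727, 0.2687351107597351), 0.04620887711644173) mean [0.5646 0.268  0.1476]
```

View pics/f.png

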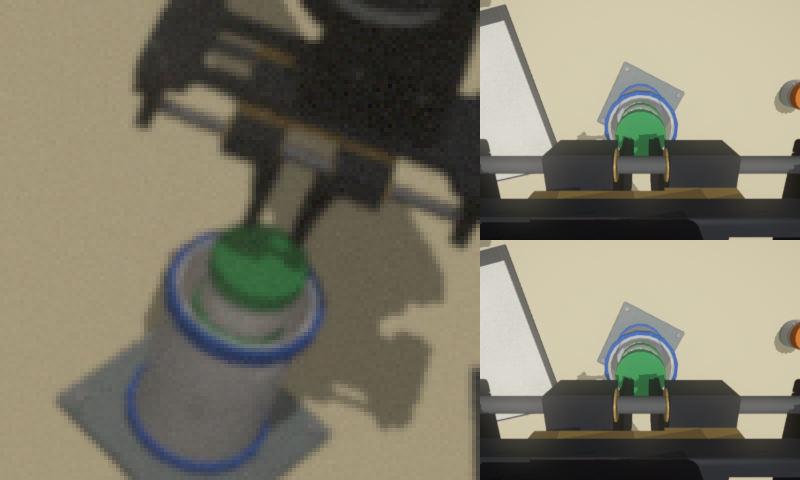

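The jar stands upright and free in the tube, nearly concentric, with the shut fingers above it. Next I'll finish shutting, come down to the lid and press.

```bash
python3 -m inch '[[-1,2,0,0,0],[-1,0,0,10,0],[-1,0,0,10,0],[-1,0,0,0,0]]';python3 -m inch '[[-1,0,0,0,0]]'
```

```text
time: 10.8
position: [0.5437, 0.2702, 0.1929]
tool_rot: [3.126, -0.047, 0.008]
ft_force: [0.6, 0.3, 0.7]
grip_width: 0.005
time: 10.92
position: [0.5436, 0.2702, 0.1927]
tool_rot: [3.126, -0.047, 0.007]
ft_force: [-0.1, 0.2, -0.1]
grip_width: 0.007
```

```bash
python3 -m inch '[[-1,0,0,5,0],[-1,0,0,5,0],[-1,0,0,5,0],[-1,0,0,5,0],[-1,0,0,0,0]]'
```

```text
time: 11.55
position: [0.5441, 0.2703, 0.1729]
tool_rot: [3.126, -0.047, 0.01]
ft_force: [0.2, -0.1, -0.3]
grip_width: 0.003
```

```bash
python3 -m inch '[[-1,-1,0,5,0],[-1,0,0,5,0],[-1,0,0,5,0]]';python3 -m inch '[[-1,0,0,3,0],[-1,0,0,3,0]]'; python3 - <<'E'
from h import *
a=ctrl.get_image("scene");b=ctrl.get_image("wrist")
for i in(a,b): print();blobs(i,40,85);blobs(i,95,125,zmin=.14)
E
```

```text
time: 11.92
position: [0.5444, 0.2705, 0.159]
tool_rot: [3.127, -0.048, 0.015]
ft_force: [-1.8, -0.8, 6.0]
grip_width: 0.005
time: 12.18
position: [0.5444, 0.2705, 0.1532]
tool_rot: [3.127, -0.048, 0.016]
ft_force: [-1.9, -1.6, 5.8]
grip_width: 0.009

pix [381. 226.] 222 ztop 0.1543 ctr [0.5472 0.2715 0.1535] circ ((0.5446202158927917, 0.2710149884223938), 0.02636493742465973) mean [0.5518 0.272  0.1526]
pix [480.  12.] 523 ztop 0.2491 ctr [-0.6829  0.388   0.2485] circ ((-0.6832411885261536, 0.39308789372444153), 0.05120849609375) mean [-0.6719  0.3938  0.2486]
pix [507.  20.] 256 ztop 0.2498 ctr [-0.6756  0.4936  0.2501] circ ((-0.6756033897399902, 0.4892088770866394), 0.033174965530633926) mean [-0.6624  0.4918  0.2498]
pix [376. 234.] 132 ztop 0.1503 ctr [0.5687 0.2683 0.1491] circ ((0.5548890829086304, 0.2683051824569702), 0.04374047741293907) mean [0.5753 0.2691 0.1486]

pix [276. 186.] 100 ztop 0.1056 ctr [0.5603 0.2579 0.1037] circ ((0.5601367950439453, 0.25786280632019043), 0.017352331429719925) mean [0.5634 0.2548 0.1044]
pix [257. 210.] 2173 ztop 0.1512 ctr [0.5611 0.269  0.1512] circ ((0.5533197522163391, 0.26903560757637024), 0.02513294108211994) mean [0.5607 0.2691 0.1502]
pix [257. 177.] 2203 ztop 0.1483 ctr [0.5691 0.2688 0.1463] circ ((0.5527627468109131, 0.2688283622264862), 0.04453253746032715) mean [0.5746 0.2684 0.1475]
```

```bash
python3 -m inch '[[-1,0,0,3,0],[-1,0,0,2,0],[-1,0,0,0,0]]'; python3 -m inch '[[-1,0,0,-15,0],[-1,0,0,-40,0],[-1,0,0,-60,0],[-1,0,0,0,0],[-1,0,0,0,0]]'; python3 - <<'E'
from h import *
a=ctrl.get_image("scene");b=ctrl.get_image("wrist")
for i in(a,b): print();blobs(i,40,85);blobs(i,95,125,zmin=.14)
blobs(a,5,18,zmin=.046)
c=cv2.resize(a["color"][150:270,320:440],(480,480),interpolation=3);d=cv2.resize(b["color"],(320,240))
cv2.imwrite("pics/g.png",np.hstack([c,np.vstack([d,d])])[...,::-1])
E
```

```text
time: 12.65
position: [0.5443, 0.2705, 0.1485]
tool_rot: [3.127, -0.048, 0.016]
ft_force: [-0.6, -1.1, 3.2]
grip_width: 0.006
time: 13.28
position: [0.5419, 0.2718, 0.266]
tool_rot: [3.127, -0.047, 0.01]
ft_force: [-0.5, -0.1, -0.5]
grip_width: 0.004

pix [381. 224.] 342 ztop 0.1495 ctr [0.5438 0.2707 0.148 ] circ ((0.5436453223228455, 0.2703188359737396), 0.027391526848077774) mean [0.5444 0.2709 0.148 ]
pix [379. 234.] 142 ztop 0.1505 ctr [0.5537 0.2702 0.1493] circ ((0.5436137914657593, 0.2701236605644226), 0.04557123780250549) mean [0.57   0.2777 0.149 ]

pix [257. 187.] 2536 ztop 0.1469 ctr [0.5429 0.27   0.1451] circ ((0.5426679253578186, 0.2696588635444641), 0.027594642713665962) mean [0.5435 0.2696 0.146 ]
pix [258. 167.] 1163 ztop 0.1484 ctr [0.547  0.2689 0.147 ] circ ((0.54212886095047, 0.2686655521392822), 0.0461854487657547) mean [0.5559 0.2685 0.1476]
pix [57. 77.] 16889 ztop 0.1788 ctr [ 0.157  -1.2282  0.1788] circ ((0.1570337861776352, -1.2259397506713867), 0.24603362381458282) mean [ 0.1699 -1.2253  0.1785]
pix [224. 192.] 110 ztop 0.0645 ctr [ 0.5479 -0.16    0.0636] circ ((0.5465714931488037, -0.1601169854402542), 0.016384290531277657) mean [ 0.551  -0.1545  0.0626]
pix [262. 211.] 315 ztop 0.0472 ctr [ 0.5579 -0.0338  0.0461] circ ((0.5574451684951782, -0.03365763649344444), 0.02816779911518097) mean [ 0.5581 -0.0329  0.0455]
```

View pics/g.png

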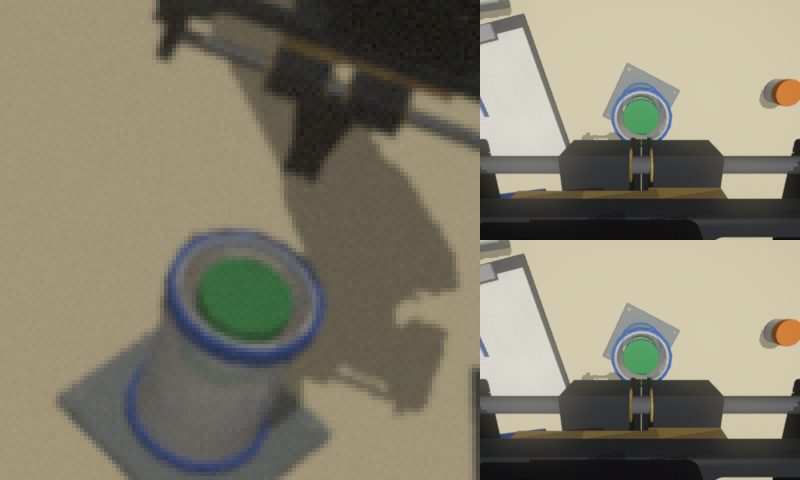

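The lid is level with the rim (about 1 mm below) and about 1 mm off the axis. The gripper is clear and the orange jar hasn't moved.

```bash
python3 -c "
from bench import ctrl
print(ctrl.close_job())"
```

```text
the job is handed in; nothing more can be done
None
```

The green-lidded jar from the counter is in the dispenser, on top of the other jar, with its lid about level with the rim. I handed the job in at about 13.4 s. I gripped the jar by its lid, set it on the lower jar, let go, and pressed it down with the shut fingers (up to about 6 N in the readings I took).

**Last checks, after the arm had backed off:**
- **Height:** the lid was about 1 mm below the rim in both the scene and wrist views. That puts the platform at roughly 0.040 m by calculation; I didn't read it directly.
- **Position:** the jar was about 1 mm off the tube axis and looked upright.
- **Robot:** the gripper was more than 100 mm above the jar, touching nothing, with the force reading back near zero.
- **Orange jar:** it was still within 1 mm of where it started.

**Things that disagreed:**
- **Drift:** the first fast descent drifted 13 mm sideways in y. I corrected it before gripping.
- **Force while lowering:** the force readings never clearly showed the jar touching the one below. I judged contact from the camera, which showed the lower lid sinking.
- **Camera heights:** the scene and wrist cameras differ by 2–3 mm in height, so I compared the lid with the rim within each image.

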